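# Ready the push-force gauge for the next test

### The job

Get the push-force gauge ready for its next test: first turn the knob on its dial anticlockwise all the way back to the zero stop, so that the peak pointer rests at zero. Then pick up the flat rectangular plate with two holes and set it on the gauge's raised pad, centred and with its long side along the pad's, lowering it right down before letting go. Leave the other things on the bench where they are.

Things in the scene. Friction and masses are not known exactly. Their poses are not given: they have to be found in the camera images.
- gauge: the gauge, bolted to the bench: dark steel base plate 150 (x) by 280 (y) by 12 mm high; origin at the centre of its underside, z up. On its +y half a black round dial housing, diameter 112 mm, axis at y = +68 mm, white dial face 47 mm above the bench; on its -y half the pad; between them a steel block 18 mm high. Highest is the knob, 83 mm above the bench.
- reset_knob (a joint): angle of the reset knob and its peak pointer, rad: 0 at the zero stop (firm; pointer beside a small steel pin), growing as the knob is turned clockwise seen from above (up to 4.6). It starts between 1.0 and 2.6. Turning it anticlockwise brings it home. Light friction (0.05 N m), no spring: it stays where it is left.
- knob_grip (a point): the knob: an upright black bar 34 mm long, 12 mm thick, 26 mm high on a round collar (diameter 34, height 10 mm). The point lies on the turning axis, mid-bar, 13 mm below its top. It turns with the knob: x along the bar towards the pointer (a thin dark needle just over the dial, 44 mm from axis to tip), y across the bar, z up. At the zero stop x points 135 deg anticlockwise of the gauge's x.
- pad_top (a point): centre of the top face of the raised aluminium pad: a plain flat rectangle, 90 mm along x by 60 mm along y, its top 22 mm above the bench and 10 mm above the base plate; z up, axes parallel to the gauge's.
- plate: the plate to set on the pad: a loose dark steel rectangle, 70 mm (x) by 36 mm (y) by 8 mm thick, about 0.14 kg, with two 10 mm holes 23 mm either side of its centre along x; origin at the centre of its underside, z up. It lies flat on the bench.
- flange: leave alone: a loose round dark steel ring, 54 mm across, 22 mm hole, 8 mm thick, flat on the bench; origin at the centre of its underside. It and the plate may have swapped places.
- screwdriver: leave alone: a screwdriver about 200 mm long lying on the bench along its x; origin under its middle
- fitting: leave alone: a standing brass fitting, 32 mm across and 50 mm high; origin at the centre of its underside
- relay: leave alone: a black relay box 50 by 40 by 35 mm; origin at the centre of its underside
Not all that is in view belongs to the job. What is shaped like the plate but green or red is not meant.

How it is judged:
By the outcome, as a careful person would: the job done as asked, in the order asked, and still so for the second after the job is handed in, with the robot touching nothing.
It also fails if it takes over 58 s, if anything falls off the work surface, if the arm or the gripper's body presses on something with over 40 N, if the wrist force passes 120 N, or if a joint passes its speed limit or range.

### The arm

A 7-joint arm with a two-finger parallel gripper is mounted at the origin on the work surface. World frame = base frame: x ahead of the robot, y to its left, z up, the work surface at z = 0. Lengths are in mm, angles in rad, forces in N, time in s.
With the tool pointing down it reaches from about 425 to 875 mm from the base axis. Payload 4.7 kg.
Tool frame: the origin (TCP) lies at the very end of the fingers, on their centre line; the grasp point (between the pads) lies 19 mm behind it; z points along the fingers, y is the line along which they close (so a half turn about z gives the same grasp; the last joint's range is limited). The gripper opens to 87 mm and grips with 3 to 60 N. Pads are 19 mm wide; open, the fingers measure 117 mm over their backs; the gripper's body (75 mm by 190 mm) begins 51 mm behind the grasp point.
Start: joints at [1.34, 0.321, -0.07, 1.45, 0.023, 1.371, -0.057], TCP at [157.513, -630.65, 188.287] pointing down, gripper open.
Joint ranges: [-2.86, 2.86], [-0.3, 2.09], [-1.38, 1.24], [0.06, 2.45], [-1.56, 4.7], [0.09, 2.05], [-2.69, 2.69]. Speed limits (rad/s): [2.57, 2.57, 3.14, 3.14, 3.14, 3.14, 3.14].

### API

Orientations are given as a rotation vector (axis times angle).
In Python, from bench import env, optics gives the robot as it stands.
- The arm moves only by the tool step_arm, never from a script. Its argument "commands" is a list of rows, each a list of 7 numbers: the turn, a rotation vector about the tool's x, y, z in units of pi/2 rad (1.0 is pi/2 rad), then the shift along the tool's x, y, z in units of 0.12 m (1.0 is 0.12 m), then the finger opening in mm, from 0 to 87. In form: [[ax, ay, az, x, y, z, hand], ...]. A call has 1 to 20 rows; each row is the pose to reach, as a shift and turn from the pose commanded when the call began, along the tool's axes at that moment; what a row does not reach only later rows make up. A row lasts 1/12 s, in which the tool goes at most 41.7 mm and 7.16 degrees, less where a joint would pass 70% of its speed; a pose out of reach is approached as far as the arm can. A call with a number of a shift or a turn outside -1 to 1 is refused whole. A call with a gripper value outside its range is refused whole. The fingers move at their own pace and stop on an object; "newtons" is the grip in N (left out, the last holds). Time passes only in rows, so rows that repeat a pose let the fingers close. It gives the time, the measured TCP pose, the force, the opening and the grip force at its end, in the units of the state.
- env.observe(): the state, without advancing time (a new reading comes with each control period).
- optics.read_camera(name): name is "scene" or "top" or "wrist"; returns (picture, depth): 400x640x3 uint8, blue, green, red; 400x640 float32, mm along the optical axis (not along the pixel's ray), 0 where there is no reading.
- optics.calibration(name): a dict with "K" (3x3 intrinsics, pixels), "dist" ([k1, k2, p1, p2, k3] as OpenCV has them; the pictures are not rectified), "extrinsics" (4x4, takes a point from world to camera coordinates). Camera axes: x right, y down, z forward; pixel columns grow to the right and rows downward; lengths in mm; the calibration is good to about 2 mm. A picture is of the moment at which its call begins: read the wrist's pose just before it. calibration takes no time and is no camera call; for the wrist camera it gives the pose at the moment of the call.
- env.close_job(): hands the job in; it is judged then, once.
The state is a dict: "time": time; "q": joint angles; "dq": joint speeds; "joint_efforts": joint torques, N m; "tool_pos": TCP position; "orientation": TCP orientation; "ft_force": force on the tool from outside, world axes, zero at the start; "wrist_torque": the same for the moment, N m; "grip_width": finger opening in mm; "finger_force": force on a finger pad.
Only numpy, scipy, OpenCV 4.12 (cv2) and the standard library are available. Lean on these libraries where they do the work, as an engineer would, in place of code of your own. Each camera call takes 0.05 s, during which the arm holds its last target. There are 200 camera calls.

## Working session

There is one attempt and no reset: what is moved stays moved. The work goes in short steps, Python scripts to look and compute and a tool call to move; the robot and the scene stay as the last step left them, time stands still between calls to the robot, and variables do not carry over. Pictures are saved under pics/ and viewed, at most 10 in all, crops included, and the job is handed in when it is done.

Besides the shell and the picture viewer there is one more tool, called after "Request:" as name([rows], argument=value, ...), one row to a line, values as JSON. step_arm: Moves the arm, as the interface text tells. Shifts and turns lie within -1 to 1; 1 stands for 0.12 m of shift or pi/2 rad of turn. Its arguments: {"type":"object","properties":{"commands":{"type":"array","items":{"type":"array","items":{"type":"number"}}},"newtons":{"type":"number"}},"required":["commands"]}

```bash
mkdir -p pics
cat > h.py <<'E'
import numpy as np, cv2
from bench import env, optics
from scipy.spatial.transform import Rotation as R
def shot(name):
    c=optics.calibration(name); im,d=optics.read_camera(name); return im,d,c
def ray(c,px):
    K=np.array(c["K"],float); D=np.array(c["dist"],float); T=np.array(c["extrinsics"],float)
    n=cv2.undistortPoints(np.array(px,float).reshape(-1,1,2),K,D).reshape(-1,2)
    d=np.c_[n,np.ones(len(n))]@T[:3,:3]; o=-T[:3,:3].T@T[:3,3]
    return o,d
def onz(c,px,z):
    o,d=ray(c,px); z=np.broadcast_to(z,len(d)); return o+d*((z-o[2])/d[:,2])[:,None]
def proj(c,p):
    T=np.array(c["extrinsics"],float)
    return cv2.projectPoints(np.array(p,float).reshape(-1,3),cv2.Rodrigues(T[:3,:3])[0],T[:3,3],np.array(c["K"],float),np.array(c["dist"],float))[0].reshape(-1,2)
def delta(target,rv=None):
    s=env.observe(); Rm=R.from_rotvec(s["orientation"])
    return Rm.inv().apply(np.array(target)-s["tool_pos"])/120
E
python3 - <<'E'
from h import *
s=env.observe(); print({k:np.round(s[k],3) for k in s})
print(R.from_rotvec(s["orientation"]).as_matrix().round(3))
for n in ["scene","top"]:
    im,d,c=shot(n); cv2.imwrite(f"pics/{n}0.png",im); np.save(n+"0d.npy",d)
    print(n,np.round(c["extrinsics"],2).tolist(),np.round(c["K"],1).tolist())
E
```

```text
{'time': np.float64(0.0), 'q': array([ 1.34 ,  0.322, -0.07 ,  1.452,  0.023,  1.371, -0.057]), 'dq': array([-0.001,  0.001, -0.   ,  0.002,  0.001, -0.   ,  0.001]), 'joint_efforts': array([ 0.0000e+00, -4.9128e+01, -4.0400e-01, -3.1253e+01, -6.4000e-02,
        4.4000e-02,  0.0000e+00]), 'tool_pos': array([ 157.323, -630.035,  187.152]), 'orientation': array([-3.116e+00, -3.830e-01,  1.000e-03]), 'ft_force': array([-0.307, -0.501, -0.107]), 'wrist_torque': array([ 0.007, -0.015,  0.013]), 'finger_force': np.float64(0.0), 'grip_width': np.float64(86.901)}
[[ 0.97   0.242 -0.001]
 [ 0.242 -0.97   0.002]
 [-0.    -0.002 -1.   ]]
scene [[-0.71, 0.71, -0.02, 400.29], [0.47, 0.45, -0.76, -232.1], [-0.53, -0.55, -0.65, 1456.61], [0.0, 0.0, 0.0, 1.0]] [[420.5, 0.0, 326.2], [0.0, 420.5, 197.8], [0.0, 0.0, 1.0]]
top [[0.0, -1.0, -0.02, -5.21], [-0.98, -0.0, -0.17, 574.67], [0.17, 0.02, -0.98, 1003.66], [0.0, 0.0, 0.0, 1.0]] [[395.2, 0.0, 324.5], [0.0, 395.2, 195.9], [0.0, 0.0, 1.0]]
```

View pics/top0.png

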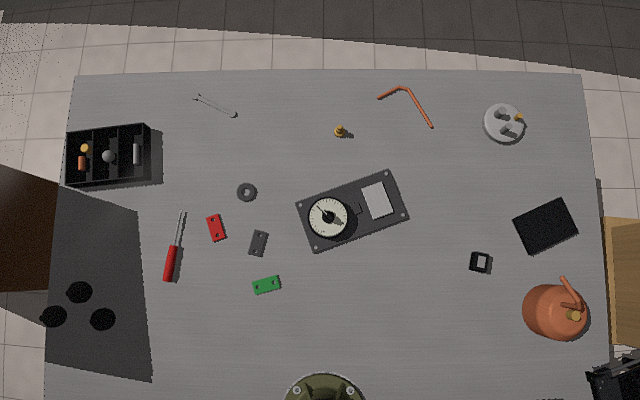

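View pics/scene0.png

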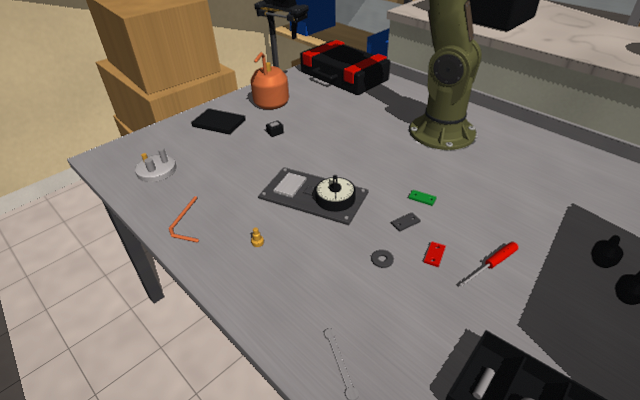

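The top view shows what could be taken for the plate: dark grey rectangle (258,243), red (216,228), green (266,285) and flange ring (247,192). I choose the grey one. The gauge is centred near (352,211), with its dial at (328,217) and its pad at (378,200). The scene view agrees, with the grey plate at (405,221). Next is a close crop.

Run:
```python
from h import *
im=cv2.imread("pics/top0.png")[160:300,230:420]
cv2.imwrite("pics/crop0.png",cv2.resize(im,None,fx=4,fy=4,interpolation=cv2.INTER_CUBIC))
```

```text
(no output)
```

View pics/crop0.png

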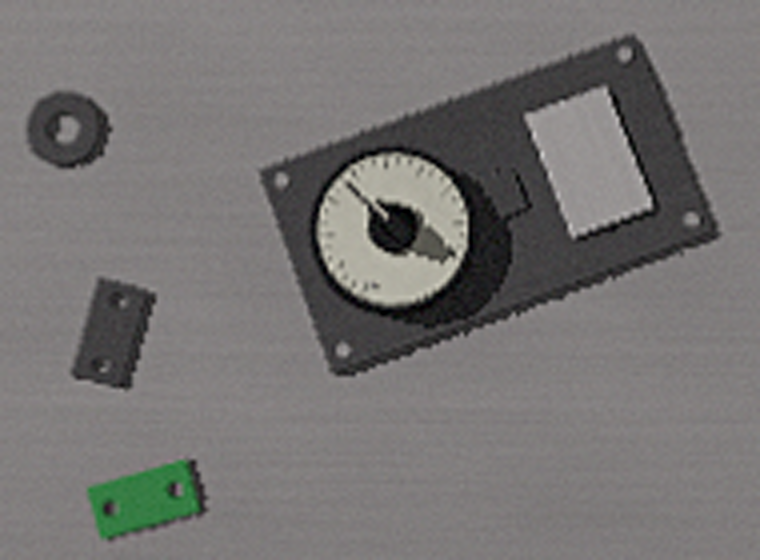

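Run:
```python
from h import *
c=optics.calibration("top")
f=lambda p,z: onz(c,(np.array(p)+.5)/4-.5+[230,160],z)
b=f([(262,172),(632,36),(718,234),(338,374)],12); print("base",b.round(1).tolist(),b.mean(0))
print("lens",np.linalg.norm(np.roll(b,-1,0)-b,axis=1))
sc=f([(282,180),(625,54),(691,219),(343,349)],12);print("screws",sc.mean(0),np.degrees(np.arctan2(*(sc[1]+sc[2]-sc[0]-sc[3])[[1,0]])))
d=f([(392,229),(347,183),(372,287)],47);print("dial",d.round(1).tolist())
p=f([(525,112),(608,87),(654,208),(575,240)],22);print("pad",p.round(1).tolist(),p.mean(0),np.linalg.norm(np.roll(p,-1,0)-p,axis=1))
a=lambda v:np.degrees(np.arctan2(v[1],v[0]))
print("pad long",a(p[1]+p[0]-p[2]-p[3]),a(p[2]-p[1]),"base y dir",a(b[0]+b[3]-b[1]-b[2]), "x dir",a(b[0]+b[1]-b[2]-b[3]))
q=f([(100,279),(155,292),(128,388),(73,374)],8);h=f([(119,301),(101,365)],8)
print("plate",q.round(1).tolist(),q.mean(0),h.mean(0),np.linalg.norm(np.roll(q,-1,0)-q,axis=1),a(q[0]+q[1]-q[2]-q[3]),a(h[0]-h[1]))
print("ptr",a(d[1]-d[0]), np.linalg.norm(d[1]-d[0]))
print("expected dial", b.mean(0)[:2]+68*np.array([np.cos(np.radians(a(b[0]+b[3]-b[1]-b[2]))),np.sin(np.radians(a(b[0]+b[3]-b[1]-b[2])))]))
```

```text
base [[562.4, 77.6, 12.0], [658.9, -180.0, 12.0], [519.5, -235.7, 12.0], [424.2, 24.1, 12.0]] [541.24291505 -78.48600431  12.        ]
lens [275.05912706 150.10921345 276.71703973 148.14016416]
screws [543.41874955 -76.89160098  12.        ] -69.52440662037195
dial [[518.7, -12.5, 47.0], [549.5, 17.6, 47.0], [480.2, 0.6, 47.0]]
pad [[602.6, -103.5, 22.0], [620.2, -160.9, 22.0], [536.2, -190.5, 22.0], [514.3, -136.3, 22.0]] [ 568.32650484 -147.79375772   22.        ] [60.11580981 89.11714589 58.45965666 94.2379219 ]
pad long 19.88072049315271 -160.64006228704517 base y dir 110.34235573935166 x dir 21.486849754094735
plate [[488.3, 188.6, 8.0], [479.6, 150.3, 8.0], [414.1, 167.2, 8.0], [423.3, 205.3, 8.0]] [451.30753254 177.86014575   8.        ] [451.39181289 180.59898964   8.        ] [39.31161145 67.62876867 39.17354623 67.17142313] -14.41785395799904 -14.319392875874826
ptr 44.28460531560548 43.00949688859966
expected dial [517.60415064 -14.72701423]
```

Run:
```python
from h import *
c=optics.calibration("top"); d=np.load("top0d.npy")
ys,xs=np.mgrid[0:400,0:640]; px=np.c_[xs.ravel(),ys.ravel()].astype(float)
o,r=ray(c,px); P=o+r*d.ravel()[:,None]; P=P.reshape(400,640,3)
sub=P[270:345,515:584].reshape(-1,3)
for z in (30,100,150): 
    q=sub[(sub[:,2]>z)&(sub[:,2]<400)]; print(z,len(q),*( (q.min(0).round(),q.max(0).round()) if len(q) else ()))
print("zones z", P[214:218,338:342,2].round(1).mean(), P[196:204,374:382,2].mean(), P[240:246,255:260,2].mean())
s=env.observe(); w=np.array(s["tool_pos"]); 
t=np.array([519,-13,200]); print((t-w), R.from_rotvec(s["orientation"]).inv().apply(t-w)/120)
```

```text
30 2893 [ 200. -659.   30.] [ 364. -528.  224.]
100 2217 [ 202. -659.  100.] [ 364. -532.  224.]
150 370 [ 257. -612.  150.] [ 364. -532.  224.]
zones z 46.25625000000001 21.520945150216587 7.540294053590954
[361.64190508 617.11024487  12.70499146] [ 4.1703919  -4.2588332  -0.09923477]
```

Request:
step_arm([
  [0, 0, 0, 0, 0, -0.35, 40],
  [0, 0, 0, 0, 0, -0.7, 40],
  [0, 0, 0, 0, 0, -1, 40],
  [0, 0, 0, 0, 0, -1, 40],
], newtons=25)

```text
time: 0.43
tool_pos: [158.4, -633.5, 317.3]
orientation: [3.105, 0.382, 0.003]
ft_force: [0.0, -0.4, 1.1]
grip_width: 67.8
finger_force: 0.0
```

Request:
step_arm([
  [0, 0, 0, 0.25, -0.25, 0, 40],
  [0, 0, 0, 0.5, -0.5, 0, 40],
  [0, 0, 0, 0.75, -0.75, 0, 40],
  [0, 0, 0, 1, -1, 0, 40],
  [0, 0, 0, 1, -1, 0, 40],
])

```text
time: 0.85
tool_pos: [251.5, -478.0, 309.0]
orientation: [-3.114, -0.402, -0.005]
ft_force: [0.8, -0.1, 0.3]
grip_width: 41.7
finger_force: 0.0
```

Request:
step_arm([
  [0, 0, 0, 0.25, -0.25, 0, 40],
  [0, 0, 0, 0.5, -0.5, 0, 40],
  [0, 0, 0, 0.75, -0.75, 0, 40],
  [0, 0, 0, 1, -1, 0, 40],
  [0, 0, 0, 1, -1, 0, 40],
])

```text
time: 1.27
tool_pos: [337.6, -331.8, 308.8]
orientation: [-3.114, -0.403, -0.004]
ft_force: [-0.2, -0.1, 0.6]
grip_width: 40.0
finger_force: 0.0
```

Request:
step_arm([
  [0, 0, 0, 0.25, -0.25, 0, 40],
  [0, 0, 0, 0.5, -0.5, 0, 40],
  [0, 0, 0, 0.75, -0.75, 0, 40],
  [0, 0, 0, 1, -1, 0, 40],
  [0, 0, 0, 1, -1, 0, 40],
])

```text
time: 1.68
tool_pos: [423.5, -185.6, 308.6]
orientation: [-3.113, -0.404, -0.004]
ft_force: [-0.1, 0.2, 0.4]
grip_width: 40.0
finger_force: 0.0
```

Request:
step_arm([
  [0, 0, -0.08, 0.25, -0.25, 0.1, 40],
  [0, 0, -0.16, 0.5, -0.5, 0.2, 40],
  [0, 0, -0.24, 0.75, -0.75, 0.3, 40],
  [0, 0, -0.32, 1, -1, 0.4, 40],
  [0, 0, -0.33, 1, -1, 0.4, 40],
  [0, 0, -0.33, 1, -1, 0.4, 40],
])

```text
time: 2.18
tool_pos: [507.1, -44.8, 258.9]
orientation: [-2.908, -1.18, 0.001]
ft_force: [-0.2, -0.8, 0.1]
grip_width: 40.2
finger_force: 0.0
```

Run:
```python
from h import *
s=env.observe(); print(np.array(s["q"]).round(2),s["tool_pos"])
im,d,c=shot("wrist"); cv2.imwrite("pics/w1.png",im); np.save("w1K.npy",c["K"]);np.save("w1T.npy",c["extrinsics"]);np.save("w1D.npy",c["dist"])
k=proj(c,[[519,-13,83],[519,-13,47],[450,179,8],[568,-147,22]]);print(k)
```

```text
[ 0.73  0.03 -0.7   1.66  0.01  1.47 -0.77] [507.14841291 -44.76070328 258.92440063]
[[304.60058484 142.52767995]
 [305.6446526  138.81673928]
 [164.29222877  71.38088148]
 [401.78817726 179.71370927]]
```

View pics/w1.png

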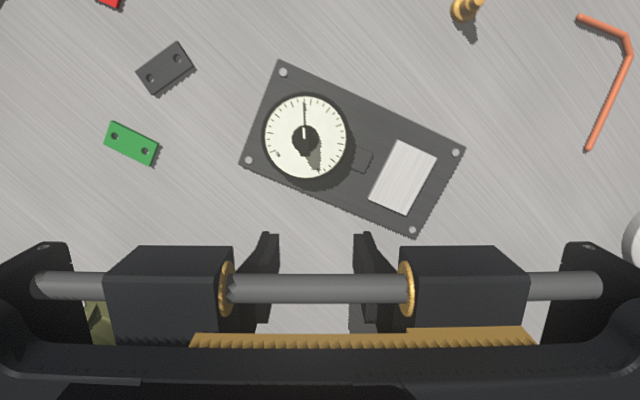

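The wrist view confirms the layout. The dial centre is at (305,137), against (305.6,138.8) projected, and the needle points straight up (305,105), along tool x. The grey two-hole plate is at (166,68) and the pad at (402,178). I'm going down to the knob.

Request:
step_arm([
  [0, 0, 0, 0.13, -0.06, 0.3, 40],
  [0, 0, 0, 0.26, -0.12, 0.6, 40],
  [0, 0, 0, 0.26, -0.12, 0.9, 40],
  [0, 0, 0, 0.26, -0.12, 1, 40],
  [0, 0, 0, 0.26, -0.12, 1, 40],
  [0, 0, 0, 0.26, -0.12, 1, 40],
])

```text
time: 2.73
tool_pos: [519.7, -18.9, 141.1]
orientation: [2.917, 1.165, -0.0]
ft_force: [-0.2, -0.3, 0.3]
grip_width: 40.0
finger_force: 0.0
```

Run:
```python
from h import *
print(delta([519.5,-12.5,61]),env.observe()["tool_pos"])
```

```text
[ 0.03563318 -0.03984242  0.66771915] [519.67829046 -18.85144273 141.13110455]
```

Request:
step_arm([
  [0, 0, 0, 0.03, -0.04, 0.2, 40],
  [0, 0, 0, 0.03, -0.04, 0.4, 40],
  [0, 0, 0, 0.03, -0.04, 0.55, 40],
  [0, 0, 0, 0.03, -0.04, 0.66, 40],
  [0, 0, 0, 0.03, -0.04, 0.66, 40],
  [0, 0, 0, 0.03, -0.04, 0.66, 40],
])

```text
time: 3.23
tool_pos: [520.2, -11.9, 62.9]
orientation: [2.915, 1.167, 0.003]
ft_force: [0.0, 0.7, 0.3]
grip_width: 39.8
finger_force: 0.0
```

Run:
```python
from h import *
print(delta([519.5,-12.5,61]),env.observe()["tool_pos"])
im,d,c=shot("wrist"); cv2.imwrite("pics/w2.png",im)
```

```text
[-0.00800505 -0.0003559   0.01619528] [520.22018426 -11.86687181  62.94473797]
```

View pics/w2.png

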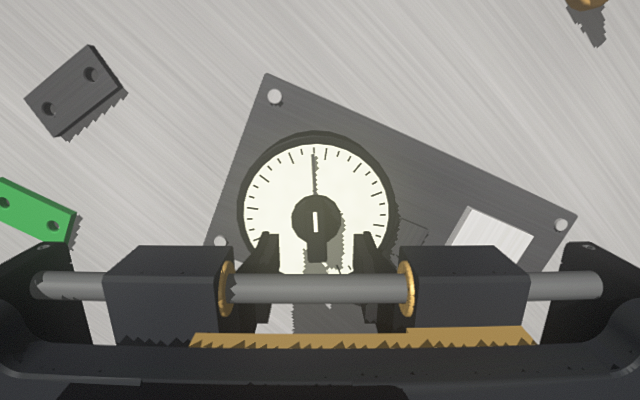

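The bar at (316,235) stands between the fingers (270 and 365), and the plate is visible at (75,90). I'm closing and turning anticlockwise.

Request:
step_arm([
  [0, 0, 0, 0, 0, 0.01, 25],
  [0, 0, 0, 0, 0, 0.01, 5],
  [0, 0, 0, 0, 0, 0.01, 5],
  [0, 0, 0, 0, 0, 0.01, 5],
  [0, 0, 0, 0, 0, 0.01, 5],
  [0, 0, 0, 0, 0, 0.01, 5],
  [0, 0, 0, 0, 0, 0.01, 5],
], newtons=25)

```text
time: 3.87
tool_pos: [518.7, -10.7, 59.9]
orientation: [2.916, 1.17, -0.0]
ft_force: [-0.1, -0.9, -0.3]
grip_width: 6.8
finger_force: 0.0
```

Request:
step_arm([
  [0, 0, -0.07, 0, 0, 0, 5],
  [0, 0, -0.14, 0, 0, 0, 5],
  [0, 0, -0.21, 0, 0, 0, 5],
  [0, 0, -0.28, 0, 0, 0, 5],
  [0, 0, -0.35, 0, 0, 0, 5],
  [0, 0, -0.42, 0, 0, 0, 5],
  [0, 0, -0.49, 0, 0, 0, 5],
  [0, 0, -0.56, 0, 0, 0, 5],
  [0, 0, -0.63, 0, 0, 0, 5],
  [0, 0, -0.7, 0, 0, 0, 5],
  [0, 0, -0.77, 0, 0, 0, 5],
  [0, 0, -0.84, 0, 0, 0, 5],
  [0, 0, -0.91, 0, 0, 0, 5],
  [0, 0, -1, 0, 0, 0, 5],
  [0, 0, -1, 0, 0, 0, 5],
  [0, 0, -1, 0, 0, 0, 5],
])

```text
time: 5.2
tool_pos: [518.7, -10.7, 59.7]
orientation: [-1.238, -2.887, -0.0]
ft_force: [0.2, 0.0, 0.2]
grip_width: 5.0
finger_force: 0.0
```

Run:
```python
from h import *
s=env.observe();print(s["wrist_torque"],s["ft_force"],s["tool_pos"],s["q"]); M=R.from_rotvec(s["orientation"]).as_matrix();print(np.degrees(np.arctan2(M[1,0],M[0,0])))
```

```text
[ 0.0316815  -0.08863368 -0.03698294] [0.22521549 0.03854193 0.19545882] [518.68148337 -10.74045141  59.74635566] [ 0.82656533  0.27041485 -0.9548379   1.90105719  0.24759595  1.09463054
  0.53461635]
133.58609252016407
```

Run:
```python
from h import *
s=env.observe(); im,d,c=shot("wrist"); a,_,ct=shot("top")
cv2.imwrite("pics/w3.png",np.vstack([im[:, :][60:360],cv2.resize(a[185:250,290:429],(640,299),interpolation=cv2.INTER_CUBIC)]))
print(proj(c,[s["tool_pos"],np.array(s["tool_pos"])+[0,0,19],[519,-12,83],[519,-12,47]]), d[235-20:270:8,318])
```

```text
[[316.6257084  227.60006929]
 [316.68204499 239.68638024]
 [315.59750206 244.49013411]
 [315.66268974 222.13032236]] [211.09329 205.11267 193.28667 188.11322 190.22882 231.82623 232.63957]
```

View pics/w3.png

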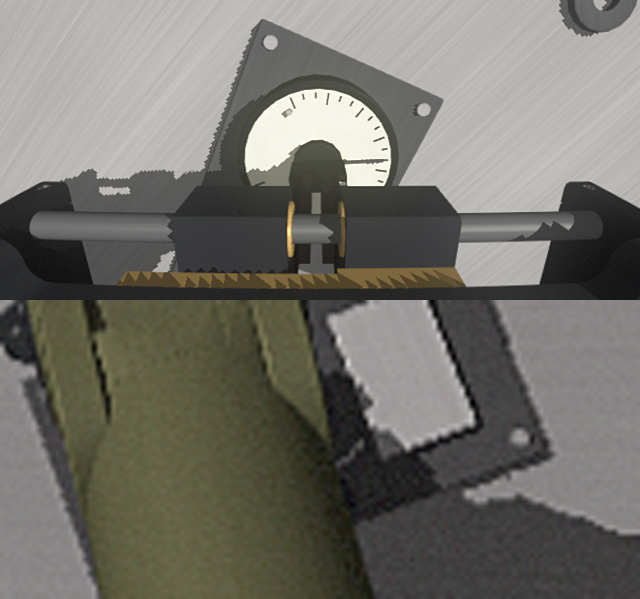

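Run:
```python
from h import *
im,d,c=shot("wrist"); T=R.from_rotvec(env.observe()["orientation"])
tp=np.array(env.observe()["tool_pos"])
ys,xs=np.mgrid[190:300:8,286:352:6]; px=np.c_[xs.ravel(),ys.ravel()].astype(float)
o,r=ray(c,px); P=o+r*d[ys,xs].reshape(-1,1)
print("z");print(P[:,2].reshape(ys.shape).round(0).astype(int))
L=T.inv().apply(P-tp); print("toolx");print(L[:,0].reshape(ys.shape).round(0).astype(int))
c=optics.calibration("top");d=np.load("top0d.npy");ys,xs=np.mgrid[208:226,318:340]
o,r=ray(c,np.c_[xs.ravel(),ys.ravel()].astype(float)); P=o+r*d[ys,xs].reshape(-1,1);print(P[:,2].reshape(ys.shape).round(0).astype(int))
m=P[:,2]>75; print(P[m].mean(0),P[m].min(0),P[m].max(0))
crop=im[150:320,230:410]; cv2.imwrite("pics/w4.png",cv2.resize(cv2.convertScaleAbs(crop,alpha=2.2,beta=20),None,fx=3.5,fy=3.5))
```

```text
z
[[ 47  47  47  47  48  49  48  47  48  48  49]
 [ 48  47  47  47  49  48  47  49  47  48  48]
 [ 49  47  48  55  58  58  58  57  51  47  48]
 [ 48  48  57  58  58  58  57  58  58  55  48]
 [ 49  61  62  63  63  64  65  65  65  65  51]
 [ 48  75  76  77  77  77  77  78  78  79  48]
 [ 47  84 104 101 101  84 101 100 105  84  83]
 [171 114 113 110 110  83 110 111 113  83 169]
 [176 122 123 118 119  48 120 120 122 169 175]
 [180 176 127 127 118  47 121 126 129 176 257]
 [184 178 136 134 119  49 134 133 137 181 184]
 [185 179 179 180 181 180 180 180 180 182 188]
 [187 182 181 181 182 182 182 180 182 182 188]
 [187 183 183 182 183 182 183 182 183 182 189]]
toolx
[[ 22  22  22  22  22  22  22  22  22  22  22]
 [ 16  16  16  16  17  17  16  17  16  16  16]
 [ 11  11  11  13  14  14  14  14  12  11  11]
 [  5   5   8   9   9   9   8   9   9   8   5]
 [  0   4   5   5   5   6   6   6   6   6   0]
 [ -7   4   5   5   5   5   5   6   6   6  -6]
 [-13   3  12  11  11   4  11  10  13   3   3]
 [ 39  12  12  11  11  -2  11  11  12  -2  39]
 [ 39  12  13  10  11 -25  11  11  12  36  39]
 [ 39  37 
[... 1722 characters left out ...]
[  47   45   44   48   46   47   52   56   59   56   53   58   61   73
    43   48   45   47   48   44   47   44]
 [  49   47   47   47   47   46   45   43   55   55   56   49   58   48
    50   51   46   48   46   45   46   45]
 [  47   50   45   47   49   44   45   47   47   49   47   47   46   49
    46   48   44   47   44   49   44   46]
 [  47   47   45   43   45   46   43   42   42   46   45   48   47   46
    46   46   49   45   43   47   46   44]
 [  46   45   44   47   45   49   44   44   46   49   47   47   48   45
    44   44   48   48   46   48   46   45]]
[515.52638407 -13.34943084 113.94821117] [392.33101971 -26.4837246   77.90316487] [ 532.25076737    1.76716775 1087.78239987]
```

View pics/w4.png

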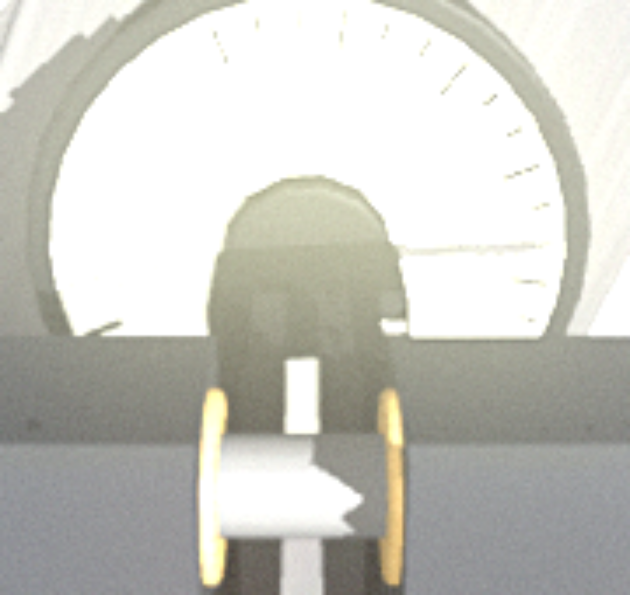

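Run:
```python
from h import *
s=env.observe(); tp=np.array(s["tool_pos"]); T=R.from_rotvec(s["orientation"])
for n in ["wrist","scene"]:
    im,d,c=shot(n); ys,xs=np.mgrid[0:400,0:640]
    o,r=ray(c,np.c_[xs.ravel(),ys.ravel()].astype(float)); P=o+r*d.reshape(-1,1)
    L=T.inv().apply(P-tp); near=(np.abs(L[:,0])<16)&(np.abs(L[:,1])<45)&(L[:,2]<15)&(L[:,2]>-160)
    print(n,near.sum())
    for h in range(-150,15,8):
        k=near&(L[:,2]>=h)&(L[:,2]<h+8)
        if k.sum(): print("z",round(tp[2]-h-4),k.sum(),"toolx",np.percentile(L[k,0],[2,98]).round(),"tooly",np.percentile(L[k,1],[2,98]).round())
    if n=="scene": print(proj(c,[tp,tp+[0,0,40]]))
```

```text
wrist 7796
z 182 2 toolx [15. 16.] tooly [-8. -8.]
z 174 45 toolx [10. 16.] tooly [-8.  7.]
z 166 88 toolx [ 4. 14.] tooly [-8.  7.]
z 158 85 toolx [-4. 13.] tooly [-8.  7.]
z 150 97 toolx [-8.  6.] tooly [-8.  7.]
z 142 519 toolx [-8. 12.] tooly [-8.  7.]
z 134 267 toolx [10. 13.] tooly [-10.   8.]
z 126 291 toolx [10. 13.] tooly [-11.  10.]
z 118 355 toolx [ 3. 13.] tooly [-11.  10.]
z 110 252 toolx [10. 13.] tooly [-12.  10.]
z 102 217 toolx [10. 13.] tooly [-12.  10.]
z 94 76 toolx [10. 13.] tooly [-12.  10.]
z 86 354 toolx [-6.  6.] tooly [-16.  17.]
z 78 261 toolx [4. 6.] tooly [-16.  16.]
z 70 267 toolx [4. 6.] tooly [-16.  16.]
z 62 381 toolx [ 4. 15.] tooly [-15.  15.]
z 54 671 toolx [-0. 16.] tooly [-14.  42.]
z 46 3568 toolx [-15.  16.] tooly [-44.  44.]
scene 467
z 206 61 toolx [-15.  15.] tooly [12. 26.]
z 198 28 toolx [-15.  15.] tooly [ 9. 27.]
z 190 56 toolx [-15.  15.] tooly [14. 37.]
z 182 34 toolx [-15.  15.] tooly [10. 36.]
z 110 1 toolx [-0. -0.] tooly [15. 15.]
z 102 21 toolx [-8. 10.] tooly [ 9. 14.]
z 94 9 toolx [-8. 10.] tooly [ 9. 14.]
z 86 5 toolx [-1.  5.] tooly [ 1. 22.]
z 78 32 toolx [-6.  5.] tooly [-3. 22.]
z 70 11 toolx [-6.  4.] tooly [12. 23.]
z 62 10 toolx [-5.  7.] tooly [-1. 21.]
z 54 62 toolx [-14.  16.] tooly [-8. 35.]
z 46 95 toolx [-15.  16.] tooly [-43.  45.]
[[335.24614755 183.6174077 ]
 [335.16957423 171.90686503]]
```

Both cameras show the fingers really ending at about z≈92 while the reported TCP is at 60, so the closed fingers passed above the knob, which has not moved. I'm turning back, opening, and measuring the tip offset precisely.

Request:
step_arm([
  [0, 0, 0.07, 0, 0, 0, 40],
  [0, 0, 0.14, 0, 0, 0, 40],
  [0, 0, 0.21, 0, 0, 0, 40],
  [0, 0, 0.28, 0, 0, 0, 40],
  [0, 0, 0.35, 0, 0, 0, 40],
  [0, 0, 0.42, 0, 0, 0, 40],
  [0, 0, 0.49, 0, 0, 0, 40],
  [0, 0, 0.56, 0, 0, 0, 40],
  [0, 0, 0.63, 0, 0, 0, 40],
  [0, 0, 0.7, 0, 0, 0, 40],
  [0, 0, 0.77, 0, 0, 0, 40],
  [0, 0, 0.84, 0, 0, 0, 40],
  [0, 0, 0.91, 0, 0, 0, 40],
  [0, 0, 1, 0, 0, 0, 40],
  [0, 0, 1, 0, 0, 0, 40],
  [0, 0, 1, 0, 0, 0, 40],
])

```text
time: 6.78
tool_pos: [518.7, -10.6, 59.9]
orientation: [2.914, 1.173, -0.0]
ft_force: [0.9, 0.1, 0.3]
grip_width: 40.1
finger_force: 0.0
```

```bash
cat > tip.py <<'E'
from h import *
s=env.observe(); tp=np.array(s["tool_pos"]); T=R.from_rotvec(s["orientation"]); print(tp,"yaw",np.degrees(np.arctan2(T.as_matrix()[1,0],T.as_matrix()[0,0])))
for n in ["wrist","scene"]:
    im,d,c=shot(n); ys,xs=np.mgrid[0:400,0:640]
    o,r=ray(c,np.c_[xs.ravel(),ys.ravel()].astype(float)); P=o+r*d.reshape(-1,1)
    L=T.inv().apply(P-tp); near=(L[:,0]>7 if n=="wrist" else L[:,0]>-14)&(L[:,0]<15)&(np.abs(L[:,1])<45)&(np.abs(L[:,1])>14)&(L[:,2]<5)&(L[:,2]>-70)
    for h in range(-60,5,3):
        k=near&(L[:,2]>=h)&(L[:,2]<h+3)
        for sg in (-1,1):
            kk=k&(L[:,1]*sg>0)
            if kk.sum()>2: print(n,"toolz",h+1.5,kk.sum(),"x",np.percentile(L[kk,0],[5,95]).round(1),"y",np.percentile(L[kk,1],[5,95]).round(1))
E
python3 tip.py
```

```text
[518.74933407 -10.58098641  59.89325947] yaw 43.8439488905662
wrist toolz -58.5 63 x [ 7.7 10.7] y [-29.5 -21.5]
wrist toolz -58.5 71 x [ 8.3 10.8] y [18.6 27.4]
wrist toolz -55.5 52 x [ 8.4 10.8] y [-29.5 -21.5]
wrist toolz -55.5 57 x [ 8.3 10.9] y [18.9 27. ]
wrist toolz -52.5 55 x [ 8.7 10.7] y [-29.3 -21.6]
wrist toolz -52.5 50 x [ 8.7 10.9] y [18.7 27.1]
wrist toolz -49.5 50 x [ 8.5 10.8] y [-29.6 -21.5]
wrist toolz -49.5 55 x [ 8.5 10.7] y [18.7 26.9]
wrist toolz -46.5 52 x [ 8.5 10.8] y [-29.5 -21.8]
wrist toolz -46.5 51 x [ 7.9 10.8] y [18.6 27.2]
wrist toolz -43.5 42 x [ 8.8 11. ] y [-29.8 -21.5]
wrist toolz -43.5 48 x [ 8.8 10.8] y [19. 27.]
wrist toolz -40.5 47 x [ 8.2 10.7] y [-29.5 -21.5]
wrist toolz -40.5 47 x [ 8.2 10.7] y [18.7 26.5]
wrist toolz -37.5 44 x [ 8.6 10.6] y [-29.9 -21.8]
wrist toolz -37.5 39 x [ 8.5 10.7] y [18.6 27. ]
wrist toolz -34.5 13 x [ 8.3 10.6] y [-29.7 -21.5]
wrist toolz -34.5 12 x [ 7.8 10.5] y [18.7 25.9]
wrist toolz 4.5 3 x [7.6 8.8] y [-14.1 -14.1]
wrist toolz 4.5 5 x [7.5 8.6] y [14.5 15.2]
scene toolz -58.5 3 x [10.  11.6] y [-30.8 -23.7]
scene toolz -58.5 6 x [-4.8 11.1] y [18.8 25.4]
scene toolz -55.5 3 x [ 8.6 11.9] y [-28.2 -23.5]
scene toolz -55.5 5 x [-3.9 14.5] y [19.6 26.2]
scene toolz -52.5 3 x [ 7.8 13.1] y [19.5 26.5]
scene toolz -49.5 3 x [ 8.5 11.1] y [-28.5 -23.8]
scene toolz -49.5 3 x [ 9.1 11.2] y [19.2 26.3]
scene toolz -46.5 3 x [ 9.1 13. ] y [-25.9 -23.6]
scene toolz -46.5 6 x [ 8.6 13.9] y [19.  26.2]
scene toolz -43.5 3 x [11.4 13.4] y [-28.6 -23.8]
scene toolz -43.5 3 x [ 9.4 13.4] y [22.  26.7]
scene toolz -40.5 4 x [ 8.7 12.5] y [19.5 26.6]
scene toolz -37.5 5 x [10.9 13.5] y [-28.6 -23.9]
scene toolz -37.5 4 x [ 9.5 14.5] y [19.6 26.6]
scene toolz 4.5 3 x [-3.7  4.6] y [14.4 14.5]
```

Request:
step_arm([
  [0, 0, 0, 0, 0.01, 0.1, 40],
  [0, 0, 0, 0, 0.01, 0.2, 40],
  [0, 0, 0, 0, 0.01, 0.27, 40],
  [0, 0, 0, 0, 0.01, 0.27, 40],
  [0, 0, 0, 0, 0.01, 0.27, 40],
])

```text
time: 7.3
tool_pos: [518.5, -11.4, 26.2]
orientation: [-2.914, -1.17, 0.003]
ft_force: [0.2, 0.1, -0.2]
grip_width: 39.9
finger_force: 0.0
```

Request:
step_arm([
  [0, 0, 0, 0, 0, 0, 22],
  [0, 0, 0, 0, 0, 0, 5],
  [0, 0, 0, 0, 0, 0, 5],
  [0, 0, 0, 0, 0, 0, 5],
  [0, 0, 0, 0, 0, 0, 5],
  [0, 0, 0, 0, 0, 0, 5],
], newtons=25)

```text
time: 7.8
tool_pos: [520.2, -11.9, 27.8]
orientation: [2.915, 1.169, 0.002]
ft_force: [1.3, -1.0, 0.4]
grip_width: 11.9
finger_force: 24.9
```

Gripped at 11.9 mm, so I'm turning anticlockwise.

Request:
step_arm([
  [0, 0, -0.07, 0, 0, 0, 5],
  [0, 0, -0.14, 0, 0, 0, 5],
  [0, 0, -0.21, 0, 0, 0, 5],
  [0, 0, -0.28, 0, 0, 0, 5],
  [0, 0, -0.35, 0, 0, 0, 5],
  [0, 0, -0.42, 0, 0, 0, 5],
  [0, 0, -0.49, 0, 0, 0, 5],
  [0, 0, -0.56, 0, 0, 0, 5],
  [0, 0, -0.63, 0, 0, 0, 5],
  [0, 0, -0.7, 0, 0, 0, 5],
  [0, 0, -0.77, 0, 0, 0, 5],
  [0, 0, -0.84, 0, 0, 0, 5],
  [0, 0, -0.91, 0, 0, 0, 5],
  [0, 0, -1, 0, 0, 0, 5],
  [0, 0, -1, 0, 0, 0, 5],
])

```text
time: 9.05
tool_pos: [521.5, -11.8, 27.8]
orientation: [1.228, 2.888, 0.003]
ft_force: [5.7, -1.7, -3.3]
grip_width: 12.1
finger_force: 24.8
```

Request:
step_arm([
  [0, 0, -0.06, 0, 0, 0, 5],
  [0, 0, -0.12, 0, 0, 0, 5],
  [0, 0, -0.18, 0, 0, 0, 5],
  [0, 0, -0.23, 0, 0, 0, 5],
  [0, 0, -0.25, 0, 0, 0, 5],
  [0, 0, -0.27, 0, 0, 0, 5],
  [0, 0, -0.27, 0, 0, 0, 5],
  [0, 0, -0.27, 0, 0, 0, 5],
])

```text
time: 9.72
tool_pos: [521.5, -11.4, 27.8]
orientation: [0.606, 3.079, 0.003]
ft_force: [4.9, 1.3, -5.4]
grip_width: 12.1
finger_force: 25.7
```

```bash
cat > st.py <<'E'
from h import *
s=env.observe();print(np.round(s["wrist_torque"],2),np.round(s["ft_force"],1),np.round(s["tool_pos"],1),np.round(s["q"],2)); M=R.from_rotvec(s["orientation"]).as_matrix();print("yaw",np.degrees(np.arctan2(M[1,0],M[0,0])), "w",s["grip_width"],"t",s["time"])
E
python3 st.py
```

```text
[ 0.17 -1.36 -0.58] [ 4.9  1.3 -5.4] [521.5 -11.4  27.8] [ 0.89  0.37 -1.05  1.92  0.37  1.05  0.86]
yaw 157.74383240504474 w 12.0669702964899 t 9.7167
```

Torque of −0.58 N m against 0.05 friction at yaw 157.7° means the stop is reached. I'm releasing, lifting and checking.

Request:
step_arm([
  [0, 0, 0, 0, 0, 0, 40],
  [0, 0, 0, 0, 0, 0, 40],
  [0, 0, 0, 0, 0, 0, 40],
  [0, 0, 0, 0, 0, 0, 60],
  [0, 0, 0, 0, 0, -0.3, 60],
  [0, 0, 0, 0, 0, -0.6, 60],
  [0, 0, 0, 0, 0, -0.9, 60],
  [0, 0, 0, 0, 0, -1, 60],
  [0, 0, 0, 0, 0, -1, 60],
])

```text
time: 10.47
tool_pos: [521.9, -11.5, 150.8]
orientation: [0.599, 3.078, -0.002]
ft_force: [0.9, 0.7, -0.7]
grip_width: 58.1
finger_force: 0.0
```

```bash
python3 st.py
python3 - <<'E'
from h import *
im,d,c=shot("wrist"); cv2.imwrite("pics/w5.png",im)
print(proj(c,[[519,-12,47],[570,-148,22],[451,179,8]]))
E
```

```text
[ 0.02 -0.21  0.02] [ 0.9  0.7 -0.7] [521.9 -11.5 150.8] [ 1.02  0.21 -1.16  1.79  0.2   1.27  1.  ]
yaw 157.99094820507486 w 58.086015415565 t 10.4667
[[314.21004843 183.40669325]
 [218.77445919 262.87343499]
 [470.91528941  38.88228831]]
```

View pics/w5.png

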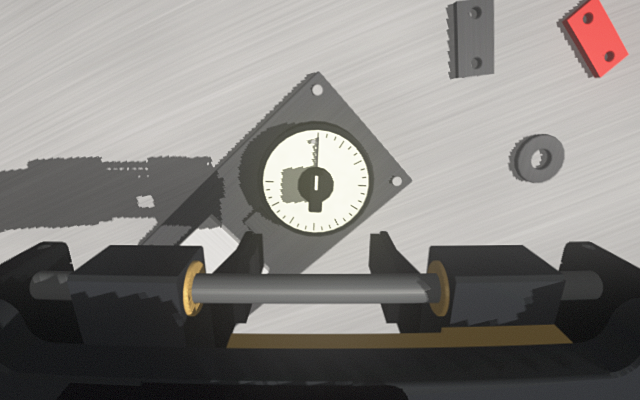

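The pointer now stands at (317,135), beside the steel pin: zero reached. The plate is at (475,38) and the flange at (537,158). On to the plate, gripping across its 36 mm width.

Request:
step_arm([
  [0, 0, 0.07, 0.2, 0.2, 0, 60],
  [0, 0, 0.14, 0.4, 0.4, 0, 60],
  [0, 0, 0.21, 0.6, 0.6, 0, 60],
  [0, 0, 0.28, 0.8, 0.8, 0, 60],
  [0, 0, 0.35, 1, 1, 0, 60],
  [0, 0, 0.42, 1, 1, 0, 60],
  [0, 0, 0.49, 1, 1, 0, 60],
  [0, 0, 0.56, 1, 1, 0, 60],
  [0, 0, 0.63, 1, 1, 0, 60],
  [0, 0, 0.7, 1, 1, 0, 60],
  [0, 0, 0.77, 1, 1, 0, 60],
  [0, 0, 0.84, 1, 1, 0, 60],
  [0, 0, 0.91, 1, 1, 0, 60],
  [0, 0, 1, 1, 1, 0, 60],
  [0, 0, 1, 1, 1, 0, 60],
])

```text
time: 11.77
tool_pos: [451.8, 144.0, 145.7]
orientation: [-2.606, -1.751, 0.004]
ft_force: [-0.5, -0.2, -0.3]
grip_width: 60.0
finger_force: 0.0
```

Request:
step_arm([
  [0, 0, 0.07, 0.1, -0.1, 0, 60],
  [0, 0, 0.14, 0.25, -0.14, 0, 60],
  [0, 0, 0.21, 0.25, -0.14, 0, 60],
  [0, 0, 0.28, 0.25, -0.14, 0, 60],
  [0, 0, 0.35, 0.25, -0.14, 0, 60],
  [0, 0, 0.42, 0.25, -0.14, 0, 60],
  [0, 0, 0.49, 0.25, -0.14, 0, 60],
  [0, 0, 0.56, 0.25, -0.14, 0, 60],
  [0, 0, 0.63, 0.25, -0.14, 0, 60],
  [0, 0, 0.7, 0.25, -0.14, 0, 60],
  [0, 0, 0.77, 0.25, -0.14, 0, 60],
  [0, 0, 0.84, 0.25, -0.14, 0, 60],
  [0, 0, 0.91, 0.25, -0.14, 0, 60],
  [0, 0, 0.916, 0.25, -0.14, 0, 60],
  [0, 0, 0.916, 0.25, -0.14, 0, 60],
  [0, 0, 0.916, 0.25, -0.14, 0, 60],
])

```text
time: 13.1
tool_pos: [448.4, 178.6, 146.8]
orientation: [3.117, -0.388, -0.002]
ft_force: [0.3, -0.1, -0.2]
grip_width: 60.1
finger_force: 0.0
```

```bash
python3 st.py
python3 - <<'E'
from h import *
s=env.observe(); T=R.from_rotvec(s["orientation"])
im,d,c=shot("wrist"); cv2.imwrite("pics/w6.png",im); np.save("w6d.npy",d)
ys,xs=np.mgrid[0:400,0:640]; o,r=ray(c,np.c_[xs.ravel(),ys.ravel()].astype(float)); P=o+r*d.reshape(-1,1)
g=im.reshape(-1,3).astype(int); dark=(g.max(1)<110)&(np.ptp(g,axis=1)<20)
k=(abs(P[:,2]-8)<3.5)&dark&(np.hypot(P[:,0]-451,P[:,1]-179)<55)
rc=cv2.minAreaRect(P[k][:,:2].astype(np.float32)); print(k.sum(),rc,P[k].mean(0),proj(c,[[451,179,8]]))
E
```

```text
[ 0.04  0.   -0.06] [ 0.3 -0.1 -0.2] [448.4 178.6 146.8] [ 0.69  0.06 -1.14  1.88  0.05  1.24 -2.28]
yaw -14.191546256129364 w 60.11176407723598 t 13.1
1893 ((452.49395751953125, 183.12930297851562), (34.41596984863281, 69.52251434326172), 76.03059387207031) [452.15340606 183.15697291   8.66823198] [[314.87371871 173.03163837]]
```

View pics/w6.png

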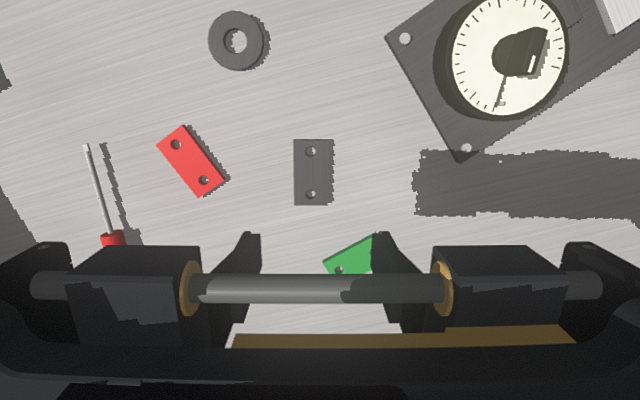

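The wrist view shows the plate centred at (310,173) between its holes (310,151) and (310,195), square to the fingers. The green decoy at (348,255) is well clear of the fingers. I'm descending.

Request:
step_arm([
  [0, 0, 0, 0.02, -0.035, 0.3, 60],
  [0, 0, 0, 0.02, -0.035, 0.6, 60],
  [0, 0, 0, 0.02, -0.035, 0.9, 60],
  [0, 0, 0, 0.02, -0.035, 1, 60],
  [0, 0, 0, 0.02, -0.035, 1, 60],
])

```text
time: 13.57
tool_pos: [449.2, 181.5, 24.6]
orientation: [3.116, -0.391, -0.011]
ft_force: [-0.4, 0.6, 0.5]
grip_width: 60.2
finger_force: 0.0
```

Request:
step_arm([
  [0, 0, 0, 0, 0, 0.15, 60],
  [0, 0, 0, 0, 0, 0.3, 60],
  [0, 0, 0, 0, 0, 0.38, 60],
  [0, 0, 0, 0, 0, 0.38, 60],
  [0, 0, 0, 0, 0, 0.38, 60],
])

```text
time: 13.98
tool_pos: [453.0, 182.6, -17.0]
orientation: [-3.116, 0.393, -0.002]
ft_force: [0.5, 0.1, 0.7]
grip_width: 59.8
finger_force: 0.0
```

```bash
python3 st.py; python3 tip.py | grep wrist | tail -6
python3 - <<'E'
from h import *
im,d,c=shot("wrist"); s=env.observe(); T=R.from_rotvec(s["orientation"])
ys,xs=np.mgrid[0:400,0:640]; o,r=ray(c,np.c_[xs.ravel(),ys.ravel()].astype(float)); P=o+r*d.reshape(-1,1)
L=T.inv().apply(P-np.array(s["tool_pos"]))
b=(np.abs(L[:,0]-30)<25)&(np.abs(L[:,1])<25)
for lo,hi in ((-2,4),(5,11)):
    k=b&(P[:,2]>lo)&(P[:,2]<hi); print(k.sum(),P[k,2].mean(),np.percentile(L[k,1],[2,98]),np.percentile(L[k,0],[2,98]))
E
```

```text
[ 0.08  0.05 -0.01] [0.5 0.1 0.7] [453.  182.6 -17. ] [ 0.48  0.36 -1.03  2.03  0.38  0.95 -2.56]
yaw -14.390243146480145 w 59.821142440906755 t 13.9833
wrist toolz -25.5 117 x [ 7.6 14.7] y [-18.7 -14.1]
wrist toolz -25.5 68 x [ 7.7 14.7] y [14.4 16.7]
wrist toolz -19.5 154 x [ 7.3 14.5] y [-43.5 -20.5]
wrist toolz -19.5 208 x [ 7.3 14.5] y [19.2 43.7]
wrist toolz -16.5 388 x [ 7.5 14.6] y [-43.8 -21.7]
wrist toolz -16.5 388 x [ 7.5 14.7] y [19.2 43.7]
4729 0.7721949436098376 [-24.3646681   24.37354654] [ 7.86100619 54.44903277]
3048 8.61644786896913 [-18.29287312  16.32981979] [ 5.59178709 33.4812269 ]
```

Request:
step_arm([
  [0, 0, 0, 0, 0, 0.06, 60],
  [0, 0, 0, 0, 0, 0.12, 60],
  [0, 0, 0, 0, 0, 0.12, 60],
  [0, 0, 0, 0, 0, 0.12, 60],
])

```text
time: 14.47
tool_pos: [451.7, 182.1, -33.1]
orientation: [3.116, -0.394, -0.002]
ft_force: [-0.5, -0.5, 0.0]
grip_width: 60.1
finger_force: 0.0
```

Request:
step_arm([
  [0, 0, 0, 0, 0, 0, 42],
  [0, 0, 0, 0, 0, 0, 30],
  [0, 0, 0, 0, 0, 0, 30],
  [0, 0, 0, 0, 0, 0, 30],
  [0, 0, 0, 0, 0, 0, 30],
  [0, 0, 0, 0, 0, 0, 30],
], newtons=30)

```text
time: 14.97
tool_pos: [452.3, 182.3, -32.5]
orientation: [-3.117, 0.394, -0.0]
ft_force: [-0.3, 1.0, -0.2]
grip_width: 35.5
finger_force: 30.0
```

Request:
step_arm([
  [0, 0, 0, 0, 0, -0.1, 30],
  [0, 0, 0, 0, 0, -0.3, 30],
  [0, 0, 0, 0, 0, -0.6, 30],
  [0, 0, 0, 0, 0, -0.9, 30],
  [0, 0, 0, 0, 0, -1, 30],
  [0, 0, 0, 0, 0, -1, 30],
])

```text
time: 15.47
tool_pos: [454.8, 183.0, 90.9]
orientation: [-3.116, 0.395, -0.011]
ft_force: [1.1, 0.1, -1.4]
grip_width: 35.0
finger_force: 30.0
```

```bash
python3 st.py
```

```text
[ 0.08 -0.03 -0.02] [ 1.1  0.1 -1.4] [454.8 183.   90.9] [ 0.64  0.17 -1.15  1.94  0.18  1.13 -2.4 ]
yaw -14.435324814998657 w 35.018387886493265 t 15.4667
```

Request:
step_arm([
  [0, 0, 0, 0.13, 0.25, 0, 30],
  [0, 0, 0, 0.26, 0.5, 0, 30],
  [0, 0, 0, 0.4, 0.75, 0, 30],
  [0, 0, 0, 0.55, 1, 0, 30],
  [0, 0, 0, 0.55, 1, 0, 30],
])

```text
time: 15.88
tool_pos: [486.5, 40.5, 85.4]
orientation: [3.111, -0.41, -0.003]
ft_force: [0.2, -1.6, -1.8]
grip_width: 35.8
finger_force: 30.0
```

Request:
step_arm([
  [0, 0, -0.06, 0.13, 0.25, 0, 30],
  [0, 0, -0.12, 0.26, 0.5, 0, 30],
  [0, 0, -0.18, 0.4, 0.75, 0, 30],
  [0, 0, -0.24, 0.55, 1, 0, 30],
  [0, 0, -0.31, 0.55, 1, 0, 30],
  [0, 0, -0.388, 0.55, 1, 0, 30],
  [0, 0, -0.388, 0.55, 1, 0, 30],
])

```text
time: 16.47
tool_pos: [518.8, -83.3, 85.4]
orientation: [-3.088, -0.561, 0.005]
ft_force: [0.4, 0.0, -1.2]
grip_width: 35.4
finger_force: 30.0
```

```bash
python3 st.py
python3 - <<'E'
from h import *
print(delta([568.5,-148,90]))
E
```

```text
[0.01 0.   0.02] [ 0.4  0.  -1.2] [518.8 -83.3  85.4] [ 1.05  0.29 -1.06  1.85  0.28  1.16 -1.32]
yaw 20.604175013602777 w 35.36208436094753 t 16.4667
[ 0.19758906  0.65029436 -0.04070379]
```

Request:
step_arm([
  [0, 0, 0, 0.07, 0.22, 0, 30],
  [0, 0, 0, 0.14, 0.44, 0, 30],
  [0, 0, 0, 0.2, 0.65, 0, 30],
  [0, 0, 0, 0.2, 0.65, 0, 30],
  [0, 0, 0, 0.2, 0.65, 0, 30],
])

```text
time: 16.88
tool_pos: [569.6, -148.2, 85.8]
orientation: [-3.091, -0.552, 0.003]
ft_force: [-0.3, 1.0, -2.2]
grip_width: 35.6
finger_force: 30.0
```

```bash
python3 st.py
cat > pad.py <<'E'
from h import *
im,d,c=shot("wrist"); s=env.observe(); T=R.from_rotvec(s["orientation"]); tp=np.array(s["tool_pos"])
ys,xs=np.mgrid[0:400,0:640]; o,r=ray(c,np.c_[xs.ravel(),ys.ravel()].astype(float)); P=o+r*d.reshape(-1,1)
L=T.inv().apply(P-tp); g=im.reshape(-1,3).astype(int)
def rows(name,k):
    print(name,k.sum(),"z",np.median(P[k,2]).round(2),"xmax",np.percentile(L[k,0],[90,99,100]).round(1))
    e=[]
    for x in range(-10,50,5):
        q=k&(L[:,0]>=x)&(L[:,0]<x+5)
        if q.sum()>8: e.append((x+2.5,L[q,1].min(),L[q,1].max()))
    e=np.array(e).round(1); print(e.tolist())
rows("pad",(abs(P[:,2]-22)<3.5)&(abs(L[:,0])<70)&(abs(L[:,1])<50))
pz=tp[2]+35; 
rows("plate",(abs(P[:,2]-(pz+5))<7)&(L[:,0]>8)&(L[:,0]<45)&(abs(L[:,1])<30))
E
python3 pad.py
python3 - <<'E'
from h import *
im,d,c=shot("wrist"); cv2.imwrite("pics/w7.png",im[100:300,200:440])
E
```

```text
[0.09 0.06 0.01] [-0.3  1.  -2.2] [ 569.6 -148.2   85.8] [ 1.    0.43 -0.98  1.71  0.38  1.21 -1.29]
yaw 20.24506361964485 w 35.64247471626979 t 16.8833
pad 3704 z 22.68 xmax [42.6 46.  46.2]
[[-7.5, -31.1, 6.7], [-2.5, -31.9, -29.9], [2.5, -31.6, -29.8], [7.5, -31.4, 28.1], [12.5, -31.2, 28.1], [17.5, -31.9, 28.0], [22.5, -31.8, 27.8], [27.5, -31.6, 27.6], [32.5, -31.3, 27.6], [37.5, -32.0, 28.2], [42.5, -31.8, 28.2], [47.5, -31.6, 28.0]]
plate 3933 z 126.77 xmax [33.8 34.9 35.1]
[[7.5, -26.2, 27.2], [12.5, -26.0, 26.5], [17.5, -17.5, 18.2], [22.5, -17.5, 18.6], [27.5, -17.3, 18.5], [32.5, -17.5, 18.4], [37.5, -15.0, 15.7]]
```

The pad lies parallel to the tool, with its centre about (+1.3,−2) mm off in tool axes. I'm lowering near it with a small correction, then measuring again.

Request:
step_arm([
  [0, 0, 0, 0.01, -0.01, 0.2, 30],
  [0, 0, 0, 0.01, -0.01, 0.4, 30],
  [0, 0, 0, 0.01, -0.01, 0.6, 30],
  [0, 0, 0, 0.01, -0.01, 0.7, 30],
  [0, 0, 0, 0.01, -0.01, 0.7, 30],
  [0, 0, 0, 0.01, -0.01, 0.7, 30],
])

```text
time: 17.48
tool_pos: [570.4, -145.3, 3.5]
orientation: [-3.091, -0.56, 0.001]
ft_force: [0.1, 0.5, -1.2]
grip_width: 35.3
finger_force: 30.0
```

```bash
python3 st.py; python3 pad.py
```

```text
[-0.04 -0.01  0.06] [ 0.1  0.5 -1.2] [ 570.4 -145.3    3.5] [ 0.95  0.53 -0.92  1.78  0.47  1.08 -1.35]
yaw 20.553632834701524 w 35.25271898868027 t 17.4833
pad 4327 z 22.69 xmax [41.9 43.5 43.8]
[[2.5, -31.5, 28.1], [7.5, -31.4, 28.5], [12.5, -31.8, 28.3], [17.5, -31.6, 27.9], [22.5, -31.3, 28.4], [27.5, -31.7, 28.2], [32.5, -31.4, 28.3], [37.5, -31.9, 28.2], [42.5, -31.5, 27.9]]
plate 3719 z 44.59 xmax [33.3 34.3 34.5]
[[7.5, -28.4, 25.1], [12.5, -19.6, 16.2], [17.5, -19.8, 16.0], [22.5, -19.8, 16.3], [27.5, -19.7, 16.2], [32.5, -19.7, 16.1]]
```

Plate and pad centres agree: y −1.75 against −1.65, and an x-end gap of 9.4 where 10 is wanted. The plate has 13.9 mm left to go down.

Request:
step_arm([
  [0, 0, 0, -0.005, 0, 0.04, 30],
  [0, 0, 0, -0.005, 0, 0.08, 30],
  [0, 0, 0, -0.005, 0, 0.1, 30],
  [0, 0, 0, -0.005, 0, 0.1, 30],
  [0, 0, 0, -0.005, 0, 0.1, 30],
])

```text
time: 17.95
tool_pos: [570.2, -146.5, -8.5]
orientation: [3.091, 0.559, -0.0]
ft_force: [0.2, -1.1, -1.1]
grip_width: 35.4
finger_force: 30.0
```

Request:
step_arm([
  [0, 0, 0, 0, 0, 0.01, 30],
  [0, 0, 0, 0, 0, 0.015, 30],
  [0, 0, 0, 0, 0, 0.015, 30],
])

```text
time: 18.2
tool_pos: [570.2, -146.5, -10.4]
orientation: [3.091, 0.559, -0.0]
ft_force: [-0.3, -0.0, -1.2]
grip_width: 35.2
finger_force: 30.0
```

```bash
python3 st.py; python3 pad.py
```

```text
[ 0.   -0.03  0.01] [-0.3 -0.  -1.2] [ 570.2 -146.5  -10.4] [ 0.94  0.54 -0.91  1.79  0.49  1.05 -1.37]
yaw 20.507057048162576 w 35.23676116952071 t 18.2
pad 5307 z 22.7 xmax [43.3 44.9 45.2]
[[2.5, -32.0, -30.2], [7.5, -32.1, 27.6], [12.5, -31.6, 28.0], [17.5, -32.1, 27.8], [22.5, -31.7, 28.0], [27.5, -32.2, 27.9], [32.5, -31.8, 28.0], [37.5, -32.0, 27.8], [42.5, -31.8, 27.9], [47.5, -27.8, 23.6]]
plate 6287 z 29.97 xmax [39.7 44.1 45. ]
[[7.5, -30.0, 27.4], [12.5, -30.0, 27.6], [17.5, -30.0, 27.4], [22.5, -30.0, 27.4], [27.5, -30.0, 27.6], [32.5, -30.0, 27.4], [37.5, -30.0, 27.6], [42.5, -30.0, 27.4]]
```

Request:
step_arm([
  [0, 0, 0, 0, 0, 0.005, 30],
  [0, 0, 0, 0, 0, 0.005, 30],
])

```text
time: 18.42
tool_pos: [570.3, -146.4, -10.5]
orientation: [3.091, 0.559, -0.0]
ft_force: [-1.3, 0.1, 3.8]
grip_width: 35.4
finger_force: 30.0
```

Request:
step_arm([
  [0, 0, 0, 0, 0, 0.005, 30],
  [0, 0, 0, 0, 0, 0.005, 30],
])

```text
time: 18.58
tool_pos: [570.3, -146.4, -10.5]
orientation: [3.091, 0.559, -0.001]
ft_force: [-3.0, -0.4, 7.4]
grip_width: 35.8
finger_force: 30.0
```

Firm contact, so I'm releasing and rising straight up.

Request:
step_arm([
  [0, 0, 0, 0, 0, 0, 44],
  [0, 0, 0, 0, 0, 0, 50],
  [0, 0, 0, 0, 0, 0, 56],
  [0, 0, 0, 0, 0, 0, 60],
  [0, 0, 0, 0, 0, -0.1, 60],
  [0, 0, 0, 0, 0, -0.3, 60],
  [0, 0, 0, 0, 0, -0.6, 60],
  [0, 0, 0, 0, 0, -0.9, 60],
  [0, 0, 0, 0, 0, -1, 60],
  [0, 0, 0, 0, 0, -1, 60],
])

```text
time: 19.42
tool_pos: [573.3, -146.6, 113.2]
orientation: [3.087, 0.559, 0.01]
ft_force: [0.5, -0.2, 0.4]
grip_width: 60.0
finger_force: 0.0
```

Request:
step_arm([
  [0, 0, 0, -0.3, 0.1, 0, 60],
  [0, 0, 0, -0.6, 0.2, -0.2, 60],
  [0, 0, 0, -0.6, 0.2, -0.2, 60],
  [0, 0, 0, -0.6, 0.2, -0.2, 60],
  [0, 0, 0, -0.6, 0.2, -0.2, 60],
])

```text
time: 19.83
tool_pos: [510.9, -194.2, 132.1]
orientation: [-3.092, -0.558, 0.0]
ft_force: [0.7, 0.8, 0.2]
grip_width: 60.1
finger_force: 0.0
```

```bash
python3 st.py
python3 - <<'E'
from h import *
im,d,c=shot("wrist")
ys,xs=np.mgrid[0:400,0:640]; o,r=ray(c,np.c_[xs.ravel(),ys.ravel()].astype(float)); P=o+r*d.reshape(-1,1)
near=np.hypot(P[:,0]-570,P[:,1]+147)<65
for n,lo,hi in (("plate",27,35),("pad+plate",18,35)):
    k=near&(P[:,2]>lo)&(P[:,2]<hi); rc=cv2.minAreaRect(P[k][:,:2].astype(np.float32)); print(n,k.sum(),np.round(rc[0],1),np.round(rc[1],1),rc[2],np.median(P[k,2]))
a=cv2.resize(im[60:300,160:480],(640,480)); cv2.imwrite("pics/w8.png",a)
E
```

```text
[ 0.05 -0.03 -0.02] [0.7 0.8 0.2] [ 510.9 -194.2  132.1] [ 1.22  0.28 -1.04  1.76  0.25  1.25 -1.1 ]
yaw 20.446500548356948 w 60.07069450702261 t 19.8333
plate 3082 [ 569.7 -145.4] [69.8 36.1] 20.328136444091797 30.662110314960984
pad+plate 6943 [ 563.8 -129.3] [89.5 92.3] 20.66604995727539 23.53497098313153
```

View pics/w8.png

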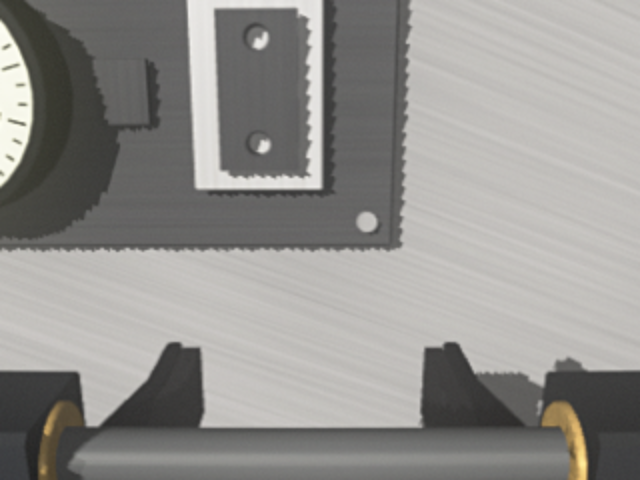

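The plate lies flat on the pad with margins all round: pad edges at (190,..325), plate at (217,..303). A quick numeric check of pad centre and knob pointer follows.

Run:
```python
from h import *
im,d,c=shot("wrist")
ys,xs=np.mgrid[0:400,0:640]; o,r=ray(c,np.c_[xs.ravel(),ys.ravel()].astype(float)); P=o+r*d.reshape(-1,1)
u=np.array([np.cos(np.radians(20.4)),np.sin(np.radians(20.4))]); v=np.array([-u[1],u[0]]); D=P[:,:2]-[569.7,-145.4]; A=np.c_[D@u,D@v]
near=(abs(A)<[52,36]).all(1)
for n,lo,hi in (("plate",27,35),("pad",20.5,26)):
    k=near&(P[:,2]>lo)&(P[:,2]<hi); rc=cv2.minAreaRect(A[k].astype(np.float32)); print(n,np.round(rc[0],1),np.round(rc[1],1),rc[2])
```

```text
plate [-0.1  0.1] [36.1 70.1] 89.909912109375
pad [0. 1.] [89.5 59.5] 0.329746276140213
```

Plate and pad agree within 1 mm and 0.5°, and the robot is clear. Handing in.

```bash
python3 -c "
from bench import env
print(env.close_job())"
```

```text
the job is handed in; nothing more can be done
None
```

The job is handed in: I turned the knob back to its zero stop with the pointer beside the pin, then set the plate flat on the pad, within about 1 mm and 0.5° of centred and square, at 20 s of the 58 s allowed.

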